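# Put the watch away and click the drawer home

## Task

Lay the rose-gold watch flat in the wide bay of the open chest drawer, without dropping it, then push the drawer fully home past its spring catch, without slamming it. Leave the other things on the tray and around it standing where they are.

Things in the scene. Friction and masses are not known exactly. Their poses are not given: they have to be found in the camera images.
- watch_mid (a point): Rose-gold bangle watch, a rigid oval ring lying on its side on the mirror tray (z up). 24 mm tall, 58 mm long (x), 58 mm wide along its y between two flat parallel faces (case with dial at +y, clasp at -y): grasp across these. About 100 g. This point is its centre, 12 mm above what it lies on.
- chest: White watch chest, fixed to the table, 200 deep (x) x 240 wide (y) x 72 mm tall, one drawer in its front. Origin: centre of its underside. Its front faces its own -x; the drawer slides home along its +x.
- drawer (a joint): How far the drawer is open, m: 0 fully home, starts 0.105 to 0.130, limit 0.14. About 1 N friction, some damping. Spring catch: from about 20 mm open the resistance rises to roughly 7 N and is gone at 8 mm open; past that the catch draws the drawer home by itself and holds it. Left short of that, it is pushed back out.
- drawer_front (a point): Centre of the outer face of the pale wooden drawer front (220 mm wide, 52 mm tall, at 10 to 62 mm height). Axes as the chest's; the face looks to -x; moves with the drawer. Two round gold knobs, 14 mm across, stand 12 mm off the face 75 mm to either side of this point; between them the face is plain.
- bay (a point): On the blue floor of the drawer's wide bay (moves with it, axes as the chest's): midway across, 55 mm behind the inner face of the 12 mm thick front. Bay 144 mm wide (y) and long (x), floor 12 mm above the table; side walls rise 30 mm, the front 50 mm above the floor. Open above where it stands out of the chest. A narrow bay at -y holds two black ring cushions.
- tray: Round mirror tray, fixed to the table, 320 mm across, mirror surface 5 mm above the table, gold rim standing 3 mm above it. Origin: centre of its underside.
- bottle: Gold-capped oval amber bottle, 34 x 70 x 86 mm tall, standing on the tray; a bystander. Origin: centre of its underside, z up.
- incense: Round green ceramic incense holder, 68 mm across, 38 mm tall, standing on the tray; a bystander. Origin: centre of its underside, z up.
- watch_stand: Empty dark silicone watch stand, 62 x 50 mm foot, 75 mm tall, standing on the tray; a bystander. Origin: centre of its underside, z up.
- flip_jar: Glass cylinder with a steel flip-top lid, 49 mm across, 70 mm tall, standing on the tray; a bystander. Origin: centre of its underside, z up.
- polish: Small red nail-polish bottle, 28 mm across, 62 mm tall, standing on the table; a bystander. Origin: centre of its underside, z up.
- lipstick: Black and gold lipstick standing up, 22 mm across, 70 mm tall, standing on the table; a bystander. Origin: centre of its underside, z up.
- cream: White cream jar with gold lid, 60 mm across, 45 mm tall, standing on the table; a bystander. Origin: centre of its underside, z up.
Mind the look-alikes: they are no part of the job. Leave any red look-alike of the part that bears watch_mid alone.

How it is judged:
On the way, in this order (a step that is already met when the one before it is completed fails the run):
1. the watch lies flat in the wide bay, let go, the drawer still open (x of watch_mid in the frame of bay between -0.055 and 0.065 m and y of watch_mid in the frame of bay between -0.05 and 0.05 m and z of watch_mid in the frame of bay between 0.004 and 0.017 m and angle between watch_mid's own z axis and vertical below 0.15 rad and contact force between the fingers and watch below 0.05 N and value of joint drawer above 0.05 m), for 0.2 s.
2. the drawer is home in its catch with the watch inside (x of watch_mid in the frame of bay between -0.055 and 0.065 m and y of watch_mid in the frame of bay between -0.05 and 0.05 m and z of watch_mid in the frame of bay between 0.004 and 0.017 m and angle between watch_mid's own z axis and vertical below 0.15 rad and value of joint drawer below 0.003 m), for 0.2 s.
At the end, for the whole second after the job is handed in: The drawer is home (within 3 mm of shut, held by its catch), and the watch lies at rest in the wide bay, flat (within 0.15 rad), released (all of step 2 and contact force between the fingers and watch below 0.05 N and linear speed of watch below 0.02 m/s); the robot touches nothing.
It fails at once if the drawer is slammed (moves home faster than 0.45 m/s) (velocity of joint drawer below -0.45 m/s).
It fails at once if the watch is dropped (untouched by the fingers and moving faster than 0.7 m/s, a fall of some 25 mm) (contact force between the fingers and watch below 0.05 N and linear speed of watch above 0.7 m/s).
It fails at once if a bystander is moved more than 25 mm or tipped (distance of any of bottle, incense, watch_stand, flip_jar, polish, lipstick, cream from where it was at the start of the episode above 0.025 m or angle between any of bottle, incense, watch_stand, flip_jar, polish, lipstick, cream's own z axis and vertical above 0.35 rad).
It also fails if it takes over 54 s, if anything falls off the work surface, if the arm or the gripper's body presses on something with over 40 N, if the wrist force passes 120 N, or if a joint passes its speed limit or range.

## Robot

A 7-joint arm with a two-finger parallel gripper is mounted at the origin on the work surface. World frame = base frame: x ahead of the robot, y to its left, z up, the work surface at z = 0. Lengths are in m, angles in rad, forces in N, time in s.
With the tool pointing down it reaches from about 0.425 to 0.925 m from the base axis. Payload 6.8 kg.
Tool frame: the origin (TCP) lies midway between the tips of the shut fingers; the grasp point (between the pads) lies 19 mm behind it; z points along the fingers, y is the line along which they close (so a half turn about z gives the same grasp; the last joint's range is limited). The gripper opens to 85 mm and grips with 20 to 120 N. Pads are 22 mm wide; open, the fingers measure 114 mm over their backs; the gripper's body (76 mm by 85 mm) begins 54 mm behind the grasp point. The pads swing forward as they close: fully open they stand 13 mm farther back than shut.
Start: joints at [-1.289, 0.477, 0.022, 1.555, -0.011, 1.109, -0.083], TCP at [0.257, 0.624, 0.231] pointing down, gripper open.
Joint ranges: [-2.96, 2.96], [-0.34, 2.1], [-1.41, 1.46], [0.24, 2.44], [-1.37, 4.51], [0.17, 1.92], [-2.96, 2.96]. Speed limits (rad/s): [2.39, 2.39, 3.14, 3.14, 3.14, 3.14, 3.14].

## Interface

Orientations are given as a rotation vector (axis times angle).
In Python, from bench import get_obs, grab_frame, camera_params, r gives the robot as it stands.
- The arm moves only by the shell command python3 -m jog 'ROWS' [FORCE]. ROWS is JSON, a list of rows, each an object of numbers: "rx", "ry", "rz": the turn, a rotation vector about the world's x, y, z scaled (see below); "x", "y", "z": the shift along the world's x, y, z scaled (see below); "jaw": the opening, from -1 (shut) to 1 (fully open). In form: [{"rx": .., "ry": .., "rz": .., "x": .., "y": .., "z": .., "jaw": ..}, ...]. A call has 1 to 8 rows; each row shifts and turns the commanded pose from where the row before left it; what a row does not reach is not made up. The controller multiplies each number of a shift by 60 mm and each number of a turn by 10 degrees. A row lasts 1/8 s, in which the tool goes at most 62.5 mm and 10.7 degrees, less where a joint would pass 70% of its speed; a pose out of reach is approached as far as the arm can. A call with a number of a shift or a turn outside -1 to 1 is refused whole. A call with a gripper value outside its range is refused whole. The fingers move at their own pace and stop on an object; FORCE is the grip in N (left out, the last holds). Time passes only in rows, so rows that do not move let the fingers close. It gives the time, the measured TCP pose, the force, the opening and the grip force at its end, in the units of the state.
- get_obs(): the state, without advancing time (a new reading comes with each control period).
- grab_frame(name): name is "scene" or "top"; returns the picture (400x640x3 uint8, red, green, blue); there is no depth.
- camera_params(name): a dict with "fx", "fy", "cx", "cy" (pixels), "R" (3x3) and "t" (3): a world point X has camera coordinates R X + t. Camera axes: x right, y down, z forward; pixel columns grow to the right and rows downward; lengths in m; the calibration is good to about 2 mm. A picture is of the moment at which its call begins. camera_params takes no time and is no camera call.
- r.hand_in(): hands the job in; it is judged then, once.
The state is a dict: "clock": time; "joints": joint angles; "qvel": joint speeds; "tau": joint torques, N m; "tcp_pos": TCP position; "orientation": TCP orientation; "contact_force": force on the tool from outside, world axes, zero at the start; "moment": the same for the moment, N m; "grip_width": finger opening in m; "gripper_force": force on a finger pad.
Only numpy, scipy, OpenCV 4.12 (cv2) and the standard library are available. Lean on these libraries where they do the work, as an engineer would, in place of code of your own. Each camera call takes 0.05 s, during which the arm holds its last target. There are 200 camera calls.

## Working session

There is one attempt and no reset: what is moved stays moved. The work goes in short steps, Python scripts to look and compute and a shell command to move; the robot and the scene stay as the last step left them, time stands still between calls to the robot, and variables do not carry over. Pictures are saved under pics/ and viewed, at most 10 in all, crops included, and the job is handed in when it is done.

```bash
mkdir -p pics; python3 - <<'E'
from bench import get_obs, grab_frame, camera_params
import cv2,numpy as np
for n in("top","scene"):
    cv2.imwrite(f"pics/{n}0.png",cv2.resize(grab_frame(n)[:,:,::-1],(800,500)))
    c=camera_params(n);R=np.array(c["R"]);print(n,c["fx"],c["cx"],c["cy"],R.round(3).tolist(),(-R.T@np.array(c["t"])).round(3))
o=get_obs();print(o["clock"],o["tcp_pos"],o["orientation"],o["grip_width"])
E
```

```text
top 502.14554231297933 320.3868780827162 198.18747357065754 [[-0.021, -0.999, -0.033], [-0.999, 0.022, -0.043], [0.044, 0.032, -0.999]] [0.535 0.017 1.053]
scene 479.61006866025167 315.4258536968635 198.80816540690685 [[-0.842, 0.539, -0.009], [0.359, 0.548, -0.755], [-0.403, -0.639, -0.655]] [0.985 0.697 0.751]
0.1 [0.25630397 0.62386285 0.23040562] [-6.08354800e-01 -3.08193711e+00  2.62604830e-03] 0.08534979705121605
```

View pics/top0.png

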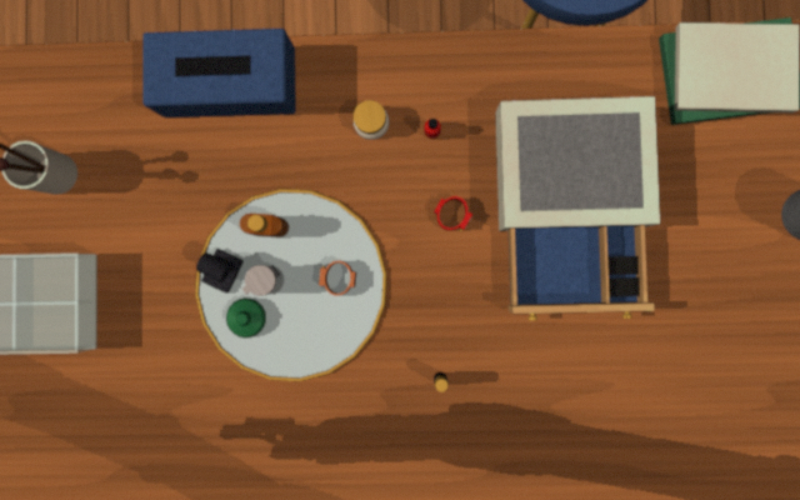

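View pics/scene0.png

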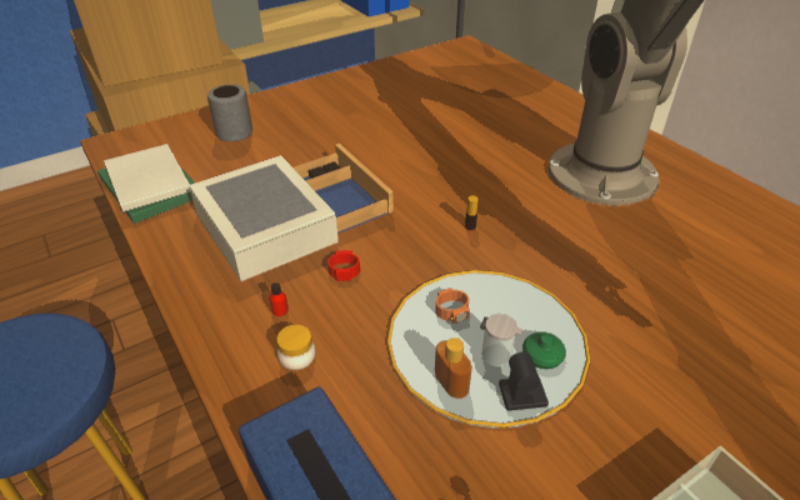

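Top view (800-px scale): watch at (338,278) on the tray, red look-alike at (454,213), chest at (578,165) with the drawer front at about (583,308), and lipstick at (440,382). Next I'll measure these.

```bash
cat > h.py <<'E'
from bench import get_obs, grab_frame, camera_params
import cv2,numpy as np
def ray(n,uv,z):
    c=camera_params(n);R=np.array(c["R"]);C=-R.T@np.array(c["t"])
    d=R.T@np.array([(uv[0]-c["cx"])/c["fx"],(uv[1]-c["cy"])/c["fy"],1]);return C+d*(z-C[2])/d[2]
def watchmask(im,box):
    h=cv2.cvtColor(im,cv2.COLOR_RGB2HSV).astype(int);m=((h[...,0]<18)&(h[...,1]>90)&(h[...,2]>60)).astype(np.uint8)
    k=np.zeros_like(m);x0,y0,x1,y1=box;k[y0:y1,x0:x1]=m[y0:y1,x0:x1];return k
E
python3 - <<'E'
from h import *
t=grab_frame("top");s=grab_frame("scene")
m=watchmask(t,(245,195,295,245));ys,xs=np.nonzero(m)
hull=cv2.convexHull(np.c_[xs,ys].astype(np.int32))
P=np.array([ray("top",p[0],.024)[:2] for p in hull],np.float32)
print("watch top n",len(xs),"rect",cv2.minAreaRect(P),"bbox",P.min(0),P.max(0))
m2=watchmask(s,(335,220,385,262));ys,xs=np.nonzero(m2);print("scene ctr",ray("scene",((xs.min()+xs.max())/2,(ys.min()+ys.max())/2),.017))
def S(p):return(p[0]*.8,p[1]*.8)
for nm,p,z in [("chest fl",(499,230),.072),("chest fr",(660,223),.072),("chest bl",(499,102),.072),("chest br",(655,97),.072),("front outL",(513,312),.062),("front outR",(654,310),.062),("knobL",(533,316),.036),("lip",(441,383),.07),("redwatch",(454,213),.024),("incense",(246,317),.03),("jar",(260,279),.07),("bottle",(257,223),.086),("polish",(432,125),.062),("cream",(370,115),.045)]:
    print(nm,ray("top",S(p),z).round(4))
a=cv2.resize(t[195:245,240:300,::-1],(400,333),interpolation=2);b=cv2.resize(s[220:270,330:390,::-1],(400,333),interpolation=2)
c=cv2.resize(t[170:260,395:540,::-1],(400,248),interpolation=2);d=cv2.resize(s[110:200,220:365,::-1],(400,248),interpolation=2)
cv2.imwrite("pics/z.png",np.vstack([np.hstack([a,b]),np.hstack([c,d])]))
E
```

```text
watch top n 245 rect ((0.5331555008888245, 0.15612474083900452), (0.05981532484292984, 0.05337730422616005), 88.76966857910156) bbox [0.50633925 0.1260715 ] [0.55995107 0.1861816 ]
scene ctr [0.53491861 0.13639702 0.017     ]
chest fl [ 0.6019 -0.1053  0.072 ]
chest fr [ 0.607  -0.3533  0.072 ]
chest bl [ 0.8036 -0.1108  0.072 ]
chest br [ 0.8042 -0.3532  0.072 ]
front outL [ 0.4736 -0.1248  0.062 ]
front outR [ 0.4726 -0.3427  0.062 ]
knobL [ 0.465  -0.1602  0.036 ]
lip [ 0.3665 -0.0095  0.07  ]
redwatch [ 0.6349 -0.0385  0.024 ]
incense [0.4716 0.3057 0.03  ]
jar [0.5333 0.2716 0.07  ]
bottle [0.6206 0.2712 0.086 ]
polish [ 0.7725 -0.005   0.062 ]
cream [0.7959 0.0949 0.045 ]
```

View pics/z.png

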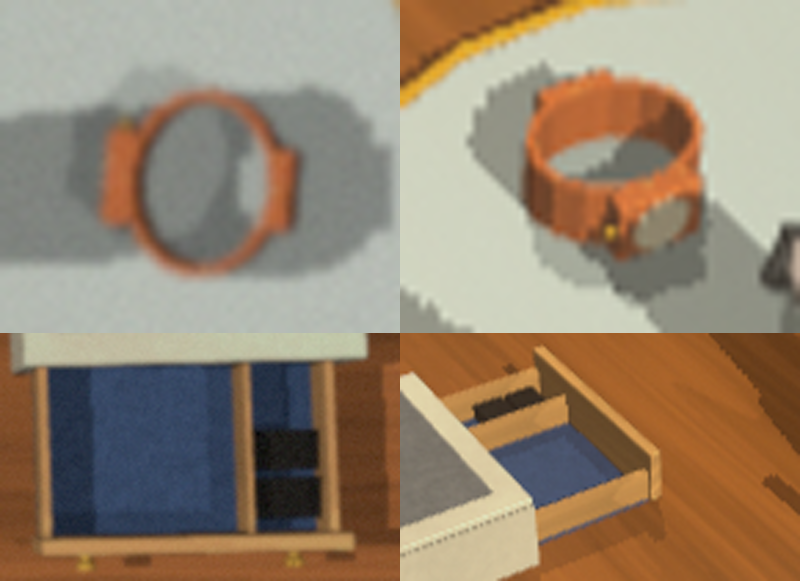

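The zoom shows the watch's ring rim centred near crop (205,183), with its two flat faces at left and right and a slight yaw of about −6°. Drawer bay inner edges are at about crop x 52 and 238.

```bash
python3 - <<'E'
from h import *
from scipy.spatial.transform import Rotation as Ro
T=lambda x,y:ray("top",(240+x/6.667-.4,195+y/6.667-.4),.029).round(4)
print("rim",T(205,183),"case",T(106,175),"clasp",T(294,191))
print("rim scene",ray("scene",(330+212/6.667-.4,220+130/6.667-.4),.029).round(4))
D=lambda x,y,z:ray("top",(395+x/2.759-.3,170+(y-333)/2.759-.3),z).round(4)
print("bay wallL",D(52,535,.042),"div",D(238,530,.042),"front in-top",D(150,537,.062),"front out-top",D(42,556,.062),D(352,549,.062),"knobs",D(85,560,.036),D(293,557,.036))
E2=lambda x,y,z:ray("scene",(220+(x-400)/2.759-.3,110+(y-333)/2.759-.3),z).round(4)
print("scene front top out L,R",E2(660,456,.062),E2(542,347,.062),"in",E2(650,462,.062))
o=get_obs();y=Ro.from_rotvec(o["orientation"]).as_matrix();print(y.round(3).tolist(),np.degrees(np.arctan2(-y[0,1],y[1,1])))
E
```

```text
rim [0.533  0.1537 0.029 ] case [0.5361 0.1841 0.029 ] clasp [0.53   0.1264 0.029 ]
rim scene [0.5304 0.1537 0.029 ]
bay wallL [ 0.4855 -0.1343  0.042 ] div [ 0.4865 -0.2676  0.042 ] front in-top [ 0.4837 -0.2002  0.062 ] front out-top [ 0.4718 -0.1238  0.062 ] [ 0.4726 -0.3409  0.062 ] knobs [ 0.4667 -0.1585  0.036 ] [ 0.466 -0.308  0.036]
scene front top out L,R [ 0.4748 -0.1178  0.062 ] [ 0.4733 -0.3393  0.062 ] in [ 0.4871 -0.115   0.062 ]
[[-0.925, 0.38, -0.0], [0.38, 0.925, -0.001], [-0.0, -0.001, -1.0]] -22.33583154897671
```

```bash
python3 -m jog '[{"x":0.4,"y":-0.7,"rz":0.2,"jaw":1},{"x":0.4,"y":-0.7,"rz":0.2,"jaw":1},{"x":0.4,"y":-0.7,"rz":0.2,"jaw":1},{"x":0.4,"y":-0.7,"rz":0.2,"jaw":1},{"x":0.4,"y":-0.7,"rz":0.2,"jaw":1},{"x":0.4,"y":-0.7,"rz":0.2,"jaw":1},{"x":0.4,"y":-0.7,"rz":0.2,"jaw":1},{"x":0.4,"y":-0.7,"rz":0.2,"jaw":1}]' 40
```

```text
validation failed for argument at $[0]...
```

```bash
python3 -m jog '[{"rx":0,"ry":0,"rz":0.2,"x":0.4,"y":-0.7,"z":0,"jaw":1},{"rx":0,"ry":0,"rz":0.2,"x":0.4,"y":-0.7,"z":0,"jaw":1},{"rx":0,"ry":0,"rz":0.2,"x":0.4,"y":-0.7,"z":0,"jaw":1},{"rx":0,"ry":0,"rz":0.2,"x":0.4,"y":-0.7,"z":0,"jaw":1},{"rx":0,"ry":0,"rz":0.2,"x":0.4,"y":-0.7,"z":0,"jaw":1},{"rx":0,"ry":0,"rz":0.2,"x":0.4,"y":-0.7,"z":0,"jaw":1},{"rx":0,"ry":0,"rz":0.2,"x":0.4,"y":-0.7,"z":0,"jaw":1},{"rx":0,"ry":0,"rz":0.2,"x":0.4,"y":-0.7,"z":0,"jaw":1}]' 40
```

```text
clock: 1.2
tcp_pos: [0.4491, 0.2869, 0.2314]
orientation: [0.172, 3.137, 0.0]
contact_force: [0.4, -0.2, -0.0]
grip_width: 0.0852
gripper_force: 0.0
```

```bash
python3 -m jog '[{"rx":0,"ry":0,"rz":0,"x":0.46,"y":-0.73,"z":0,"jaw":1},{"rx":0,"ry":0,"rz":0,"x":0.46,"y":-0.73,"z":0,"jaw":1},{"rx":0,"ry":0,"rz":0,"x":0.46,"y":-0.74,"z":0,"jaw":1},{"rx":0,"ry":0,"rz":0,"x":0,"y":0,"z":-0.8,"jaw":1},{"rx":0,"ry":0,"rz":0,"x":0,"y":0,"z":-0.8,"jaw":1},{"rx":0,"ry":0,"rz":0,"x":0,"y":0,"z":-0.8,"jaw":1},{"rx":0,"ry":0,"rz":0,"x":0,"y":0,"z":-0.5,"jaw":1},{"rx":0,"ry":0,"rz":0,"x":0,"y":0,"z":0,"jaw":1}]'
python3 - <<'E'
from h import *
a=[cv2.resize(grab_frame("top")[190:250,230:310,::-1],(400,300),interpolation=2),cv2.resize(grab_frame("scene")[190:280,310:430,::-1],(400,300),interpolation=2)]
cv2.imwrite("pics/pre.png",np.hstack(a))
E
```

```text
clock: 2.2
tcp_pos: [0.5294, 0.1557, 0.0552]
orientation: [-0.173, -3.132, 0.004]
contact_force: [-0.4, 0.4, 1.0]
grip_width: 0.0858
gripper_force: 0.0
```

View pics/pre.png

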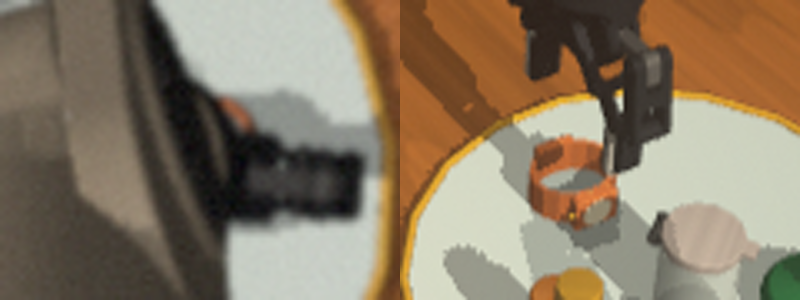

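The picture shows the gripper above the watch with one finger to each side. I'll go down.

```bash
python3 -m jog '[{"rx":0,"ry":0,"rz":0,"x":0.04,"y":-0.02,"z":-0.4,"jaw":1},{"rx":0,"ry":0,"rz":0,"x":0,"y":0,"z":-0.3,"jaw":1},{"rx":0,"ry":0,"rz":0,"x":0,"y":0,"z":-0.15,"jaw":1},{"rx":0,"ry":0,"rz":0,"x":0,"y":0,"z":0,"jaw":1},{"rx":0,"ry":0,"rz":0,"x":0,"y":0,"z":0,"jaw":1}]'
```

```text
clock: 2.92
tcp_pos: [0.5341, 0.1553, 0.0069]
orientation: [0.174, 3.136, 0.001]
contact_force: [-0.2, 0.2, 0.1]
grip_width: 0.0856
gripper_force: 0.0
```

```bash
python3 -m jog '[{"rx":0,"ry":0,"rz":0,"x":-0.03,"y":0,"z":-0.05,"jaw":0.6},{"rx":0,"ry":0,"rz":0,"x":0,"y":0,"z":0,"jaw":0.3},{"rx":0,"ry":0,"rz":0,"x":0,"y":0,"z":0,"jaw":0},{"rx":0,"ry":0,"rz":0,"x":0,"y":0,"z":0,"jaw":-0.2},{"rx":0,"ry":0,"rz":0,"x":0,"y":0,"z":0,"jaw":-0.2},{"rx":0,"ry":0,"rz":0,"x":0,"y":0,"z":0,"jaw":-0.2}]' 40
```

```text
clock: 3.68
tcp_pos: [0.5318, 0.1552, 0.0036]
orientation: [-0.174, -3.137, -0.0]
contact_force: [-2.1, -0.5, 5.5]
grip_width: 0.0572
gripper_force: 43.4
```

```bash
python3 -m jog '[{"rx":0,"ry":0,"rz":0,"x":0,"y":0,"z":0.2,"jaw":-0.2},{"rx":0,"ry":0,"rz":0,"x":0,"y":0,"z":0.4,"jaw":-0.2},{"rx":0,"ry":0,"rz":0,"x":0,"y":0,"z":0.6,"jaw":-0.2},{"rx":0,"ry":0,"rz":0,"x":0,"y":0,"z":0.6,"jaw":-0.2},{"rx":0,"ry":0,"rz":0,"x":0,"y":0,"z":0.3,"jaw":-0.2},{"rx":0,"ry":0,"rz":0,"x":0,"y":0,"z":0,"jaw":-0.2}]'
python3 - <<'E'
from h import *
cv2.imwrite("pics/lift.png",cv2.resize(grab_frame("scene")[120:270,270:510,::-1],(720,450),interpolation=2))
E
```

```text
clock: 4.42
tcp_pos: [0.5326, 0.1555, 0.1304]
orientation: [0.174, 3.135, 0.002]
contact_force: [0.3, 0.3, -0.6]
grip_width: 0.0572
gripper_force: 43.1
```

View pics/lift.png

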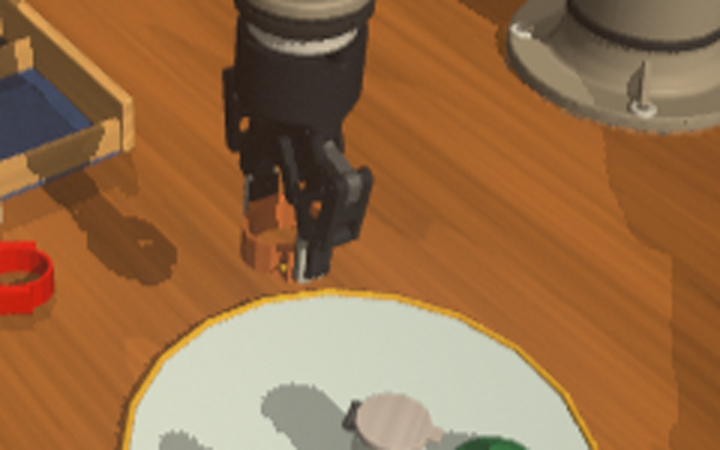

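The watch is held level between the pads. Carrying it over the bay.

```bash
python3 -m jog '[{"rx":0,"ry":0,"rz":0.08,"x":0.02,"y":-0.4,"z":0,"jaw":-0.2},{"rx":0,"ry":0,"rz":0.08,"x":0.02,"y":-0.9,"z":0,"jaw":-0.2},{"rx":0,"ry":0,"rz":0.08,"x":0.02,"y":-0.9,"z":0,"jaw":-0.2},{"rx":0,"ry":0,"rz":0.08,"x":0.02,"y":-0.9,"z":0,"jaw":-0.2},{"rx":0,"ry":0,"rz":0.08,"x":0.02,"y":-0.9,"z":0,"jaw":-0.2},{"rx":0,"ry":0,"rz":0.08,"x":0.02,"y":-0.9,"z":0,"jaw":-0.2},{"rx":0,"ry":0,"rz":0.08,"x":0.02,"y":-0.7,"z":0,"jaw":-0.2},{"rx":0,"ry":0,"rz":0.08,"x":0,"y":-0.34,"z":0,"jaw":-0.2}]'
python3 -m jog '[{"rx":0,"ry":0,"rz":0,"x":0,"y":0,"z":-0.3,"jaw":-0.2},{"rx":0,"ry":0,"rz":0,"x":0,"y":0,"z":-0.5,"jaw":-0.2},{"rx":0,"ry":0,"rz":0,"x":0,"y":0,"z":-0.3,"jaw":-0.2},{"rx":0,"ry":0,"rz":0,"x":0,"y":0,"z":0,"jaw":-0.2}]'
python3 - <<'E'
from h import *
a=[cv2.resize(grab_frame("top")[150:270,380:540,::-1],(400,300),interpolation=2),cv2.resize(grab_frame("scene")[80:200,210:370,::-1],(400,300),interpolation=2)]
cv2.imwrite("pics/pl.png",np.hstack(a))
E
```

```text
clock: 5.48
tcp_pos: [0.5386, -0.2043, 0.1273]
orientation: [-0.003, -3.138, 0.001]
contact_force: [-0.5, 0.2, -1.2]
grip_width: 0.0573
gripper_force: 43.1
clock: 5.98
tcp_pos: [0.5387, -0.1995, 0.0609]
orientation: [0.004, -3.137, -0.002]
contact_force: [-0.6, 0.3, -1.0]
grip_width: 0.0572
gripper_force: 43.1
```

View pics/pl.png

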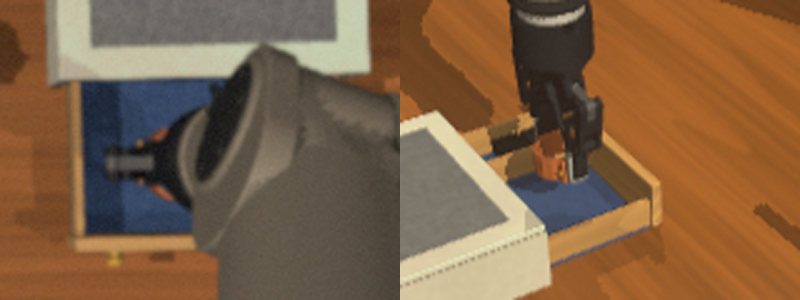

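The watch hangs over the wide bay, clear of the walls. Lowering.

```bash
python3 -m jog '[{"rx":0,"ry":0,"rz":0,"x":0,"y":0,"z":-0.3,"jaw":-0.2},{"rx":0,"ry":0,"rz":0,"x":0,"y":0,"z":-0.25,"jaw":-0.2},{"rx":0,"ry":0,"rz":0,"x":0,"y":0,"z":-0.15,"jaw":-0.2},{"rx":0,"ry":0,"rz":0,"x":0,"y":0,"z":-0.05,"jaw":-0.2},{"rx":0,"ry":0,"rz":0,"x":0,"y":0,"z":-0.03,"jaw":-0.2},{"rx":0,"ry":0,"rz":0,"x":0,"y":0,"z":0,"jaw":-0.2},{"rx":0,"ry":0,"rz":0,"x":0,"y":0,"z":0,"jaw":-0.2}]'
```

```text
clock: 6.95
tcp_pos: [0.5406, -0.2013, 0.0168]
orientation: [-0.002, 3.141, -0.0]
contact_force: [0.7, -0.1, -1.8]
grip_width: 0.0573
gripper_force: 43.2
```

```bash
for i in 1 2; do python3 -m jog '[{"rx":0,"ry":0,"rz":0,"x":0,"y":0,"z":-0.03,"jaw":-0.2},{"rx":0,"ry":0,"rz":0,"x":0,"y":0,"z":0,"jaw":-0.2}]'; done
```

```text
clock: 7.2
tcp_pos: [0.5402, -0.2012, 0.0147]
orientation: [0.002, -3.142, -0.0]
contact_force: [0.4, 0.3, -1.3]
grip_width: 0.0573
gripper_force: 43.2
clock: 7.45
tcp_pos: [0.5402, -0.2012, 0.0127]
orientation: [0.002, -3.141, -0.0]
contact_force: [-0.3, 0.2, -1.2]
grip_width: 0.0576
gripper_force: 43.2
```

```bash
for i in 1 ; do python3 -m jog '[{"rx":0,"ry":0,"rz":0,"x":0,"y":0,"z":-0.02,"jaw":-0.2},{"rx":0,"ry":0,"rz":0,"x":0,"y":0,"z":0,"jaw":-0.2}]'; done
```

```text
clock: 7.7
tcp_pos: [0.5402, -0.2012, 0.0116]
orientation: [0.002, -3.141, -0.0]
contact_force: [-0.2, 0.7, -1.8]
grip_width: 0.0573
gripper_force: 43.2
```

```bash
python3 -m jog '[{"rx":0,"ry":0,"rz":0,"x":0,"y":0,"z":-0.02,"jaw":-0.2},{"rx":0,"ry":0,"rz":0,"x":0,"y":0,"z":0,"jaw":-0.2}]'
python3 -m jog '[{"rx":0,"ry":0,"rz":0,"x":0,"y":0,"z":0,"jaw":0.4},{"rx":0,"ry":0,"rz":0,"x":0,"y":0,"z":0,"jaw":0.6},{"rx":0,"ry":0,"rz":0,"x":0,"y":0,"z":0,"jaw":0.75},{"rx":0,"ry":0,"rz":0,"x":0,"y":0,"z":0,"jaw":0.75},{"rx":0,"ry":0,"rz":0,"x":0,"y":0,"z":0,"jaw":0.75},{"rx":0,"ry":0,"rz":0,"x":0,"y":0,"z":0,"jaw":0.75}]'
```

```text
clock: 7.95
tcp_pos: [0.5405, -0.2012, 0.0106]
orientation: [-0.002, 3.141, -0.0]
contact_force: [0.3, -0.9, -0.3]
grip_width: 0.0571
gripper_force: 43.2
clock: 8.7
tcp_pos: [0.5403, -0.2012, 0.0105]
orientation: [0.002, -3.142, -0.0]
contact_force: [-0.1, -0.3, -0.8]
grip_width: 0.0748
gripper_force: 0.0
```

Released. I'll lift straight up and back off in front of the drawer, closing the fingers on the way.

```bash
python3 -m jog '[{"rx":0,"ry":0,"rz":0,"x":0,"y":0,"z":0.2,"jaw":0.75},{"rx":0,"ry":0,"rz":0,"x":0,"y":0,"z":0.4,"jaw":0.75},{"rx":0,"ry":0,"rz":0,"x":0,"y":0,"z":0.7,"jaw":0.75},{"rx":0,"ry":0,"rz":0,"x":0,"y":0,"z":0.7,"jaw":0.75},{"rx":0,"ry":0,"rz":0,"x":-0.6,"y":-0.25,"z":0,"jaw":-1},{"rx":0,"ry":0,"rz":0,"x":-0.7,"y":-0.25,"z":0,"jaw":-1},{"rx":0,"ry":0,"rz":0,"x":-0.6,"y":-0.02,"z":0,"jaw":-1},{"rx":0,"ry":0,"rz":0,"x":0,"y":0,"z":0,"jaw":-1}]'
python3 - <<'E'
from h import *
a=[cv2.resize(grab_frame("top")[150:270,380:540,::-1],(400,300),interpolation=2),cv2.resize(grab_frame("scene")[80:200,210:370,::-1],(400,300),interpolation=2)]
cv2.imwrite("pics/rel.png",np.hstack(a))
E
```

```text
clock: 9.7
tcp_pos: [0.4234, -0.233, 0.1311]
orientation: [-0.003, -3.141, -0.001]
contact_force: [0.6, 1.4, 0.9]
grip_width: 0.0015
gripper_force: 0.0
```

View pics/rel.png

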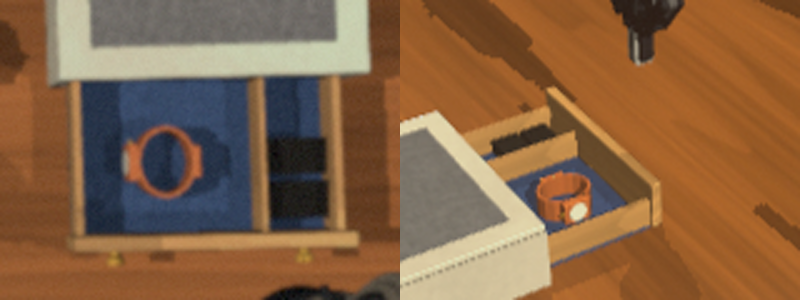

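The watch lies flat in the bay, centred near (163,162), and the drawer is still open. Next: down in front of the plain face, then push.

```bash
python3 -m jog '[{"rx":0,"ry":0,"rz":0,"x":0,"y":0,"z":-0.5,"jaw":-1},{"rx":0,"ry":0,"rz":0,"x":0,"y":0,"z":-0.6,"jaw":-1},{"rx":0,"ry":0,"rz":0,"x":0,"y":0,"z":-0.4,"jaw":-1},{"rx":0,"ry":0,"rz":0,"x":0,"y":0,"z":-0.25,"jaw":-1},{"rx":0,"ry":0,"rz":0,"x":0.2,"y":0,"z":0,"jaw":-1},{"rx":0,"ry":0,"rz":0,"x":0.2,"y":0,"z":0,"jaw":-1},{"rx":0,"ry":0,"rz":0,"x":0.1,"y":0,"z":0,"jaw":-1},{"rx":0,"ry":0,"rz":0,"x":0.1,"y":0,"z":0,"jaw":-1}]'
```

```text
clock: 10.8
tcp_pos: [0.4628, -0.2325, 0.026]
orientation: [-0.002, 3.141, -0.0]
contact_force: [-1.9, -0.5, 0.6]
grip_width: -0.0
gripper_force: 0.8
```

```bash
python3 -m jog '[{"rx":0,"ry":0,"rz":0,"x":0.1,"y":0,"z":0,"jaw":-1},{"rx":0,"ry":0,"rz":0,"x":0.12,"y":0,"z":0,"jaw":-1},{"rx":0,"ry":0,"rz":0,"x":0.14,"y":0,"z":0,"jaw":-1},{"rx":0,"ry":0,"rz":0,"x":0.14,"y":0,"z":0,"jaw":-1},{"rx":0,"ry":0,"rz":0,"x":0.14,"y":0,"z":0,"jaw":-1},{"rx":0,"ry":0,"rz":0,"x":0.14,"y":0,"z":0,"jaw":-1},{"rx":0,"ry":0,"rz":0,"x":0.14,"y":0,"z":0,"jaw":-1},{"rx":0,"ry":0,"rz":0,"x":0.14,"y":0,"z":0,"jaw":-1}]'
python3 -m jog '[{"rx":0,"ry":0,"rz":0,"x":0.14,"y":0,"z":0,"jaw":-1},{"rx":0,"ry":0,"rz":0,"x":0.14,"y":0,"z":0,"jaw":-1},{"rx":0,"ry":0,"rz":0,"x":0.1,"y":0,"z":0,"jaw":-1}]'
```

```text
clock: 11.8
tcp_pos: [0.5264, -0.2323, 0.0255]
orientation: [0.002, -3.141, -0.0]
contact_force: [-1.2, 0.8, 1.1]
grip_width: -0.0001
gripper_force: 0.9
clock: 12.18
tcp_pos: [0.5493, -0.2323, 0.0254]
orientation: [-0.002, 3.142, 0.0]
contact_force: [-0.5, 1.7, -0.1]
grip_width: -0.0001
gripper_force: 0.8
```

```bash
for i in 1 2 3 4; do python3 -m jog '[{"rx":0,"ry":0,"rz":0,"x":0.06,"y":0,"z":0,"jaw":-1},{"rx":0,"ry":0,"rz":0,"x":0.06,"y":0,"z":0,"jaw":-1}]' | egrep 'tcp|contact'; done
```

```text
tcp_pos: [0.556, -0.2325, 0.0255]
contact_force: [-1.4, 0.0, 1.1]
tcp_pos: [0.5622, -0.2324, 0.0254]
contact_force: [-6.0, 1.2, 4.7]
tcp_pos: [0.5661, -0.2325, 0.0247]
contact_force: [-11.3, 1.7, 5.5]
tcp_pos: [0.5722, -0.2326, 0.0244]
contact_force: [-9.1, 1.1, 3.1]
```

```bash
for i in 1 2 3; do python3 -m jog '[{"rx":0,"ry":0,"rz":0,"x":0.04,"y":0,"z":0,"jaw":-1},{"rx":0,"ry":0,"rz":0,"x":0.02,"y":0,"z":0,"jaw":-1}]' | egrep 'tcp|contact'; done
```

```text
tcp_pos: [0.5824, -0.2327, 0.0259]
contact_force: [1.5, 0.3, 0.6]
tcp_pos: [0.5827, -0.2327, 0.0252]
contact_force: [-8.5, 0.5, 4.2]
tcp_pos: [0.5826, -0.2327, 0.0245]
contact_force: [-17.0, 1.0, 10.7]
```

Firm stop at 0.583, so the drawer is home. Backing off and checking.

```bash
python3 -m jog '[{"rx":0,"ry":0,"rz":0,"x":-0.1,"y":0,"z":0,"jaw":-1},{"rx":0,"ry":0,"rz":0,"x":-0.4,"y":0,"z":0,"jaw":-1},{"rx":0,"ry":0,"rz":0,"x":-0.8,"y":0,"z":0,"jaw":-1},{"rx":0,"ry":0,"rz":0,"x":-0.8,"y":0,"z":0.3,"jaw":-1},{"rx":0,"ry":0,"rz":0,"x":0,"y":0,"z":0.8,"jaw":-1},{"rx":0,"ry":0,"rz":0,"x":0,"y":0,"z":0.5,"jaw":-1},{"rx":0,"ry":0,"rz":0,"x":0,"y":0,"z":0,"jaw":-1},{"rx":0,"ry":0,"rz":0,"x":0,"y":0,"z":0,"jaw":-1}]'
python3 - <<'E'
from h import *
a=[cv2.resize(grab_frame(n)[:,:,::-1],(800,500))[::1] for n in("top","scene")]
cv2.imwrite("pics/end.png",np.hstack([cv2.resize(i,(400,250)) for i in a]))
E
```

```text
clock: 14.92
tcp_pos: [0.4626, -0.2322, 0.1213]
orientation: [-0.002, 3.141, -0.0]
contact_force: [-0.2, 0.3, 0.3]
grip_width: 0.0001
gripper_force: 0.0
```

View pics/end.png

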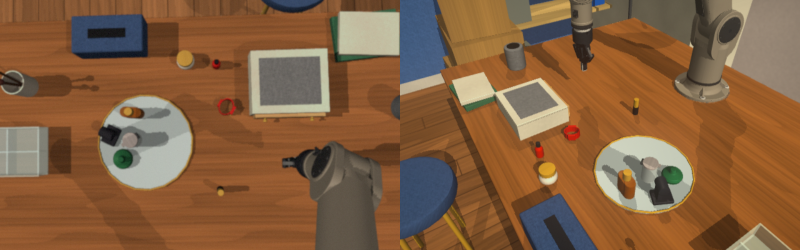

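The drawer is shut, the bystanders are where they were, and the robot is clear.

```bash
python3 -c "
from bench import r
print(r.hand_in())"
```

```text
the job is handed in; nothing more can be done
None
```

The rose-gold watch was laid flat in the wide bay and the drawer pushed home past its catch. In the last pictures the drawer was shut, the bystanders looked unmoved and the arm was clear; I handed the job in, and the hand-in gave no verdict.

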